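Put a charged cell away in the drawer

ROBOT

A 7-joint arm with a two-finger parallel gripper is mounted at the origin on a cart in front of the work surface, level with it; the furniture and walls round the work are solid. World frame = base frame: x ahead of the robot, y to its left, z up, the work surface at z = 0. Lengths are in m, angles in rad, forces in N, time in s.
With the tool pointing down it reaches from about 0.35 to 0.9 m from the base axis. Payload 8.1 kg.
Tool frame: the origin (TCP) lies at the very end of the fingers, on their centre line; the grasp point (between the pads) lies 19 mm behind it; z points along the fingers, y is the line along which they close (so a half turn about z gives the same grasp; the last joint's range is limited). The gripper opens to 85 mm and grips with 20 to 120 N. Pads are 22 mm wide; open, the fingers measure 114 mm over their backs; the gripper's body (76 mm by 85 mm) begins 54 mm behind the grasp point. The pads swing forward as they close: fully open they stand 13 mm farther back than shut.
Start: joints at [1.185, 0.434, 0.025, 1.573, -0.012, 1.134, -0.075], TCP at [0.174, -0.6, 0.231] pointing down, gripper open.
Joint ranges: [-2.62, 2.62], [-0.44, 2.09], [-1.27, 1.32], [0.08, 2.57], [-1.32, 4.46], [0.12, 2], [-2.74, 2.74]. Speed limits (rad/s): [2.22, 2.22, 3.01, 3.01, 3.14, 3.14, 3.14].

INTERFACE

Orientations are given as a rotation vector (axis times angle).
In Python, from rig import arm, gripper_open, grasp, solve_ik, readout, viewer, hand_in, nets gives the robot as it stands. The module is installed in compiled form; this text tells all that it offers. Calls block until the motion is done:
- arm.goto(position, orientation): joint-space move of the TCP to a pose.
- arm.servo_line(position, v=0.15, ori=None): straight line of the TCP; ori=None keeps the orientation; v is the mean speed in m/s.
- arm.goto_joints(angles): joint-space move.
- gripper_open() and grasp(squeeze=None): open the fingers fully, or close them until they stop; squeeze is the grip in N (None keeps the last).
- arm.pause(seconds).
- solve_ik(position, orientation): joint angles nearest the present ones, or None.
- readout.sense(): the state.
- viewer.camera(name): name is "scene" or "top" or "wrist"; returns (picture, depth): 384x512x3 uint8, blue, green, red; 384x512 float32, m along the optical axis (not along the pixel's ray), 0 where there is no reading.
- viewer.get_calibration(name): a dict with "fx", "fy", "cx", "cy" (pixels), "k1" (the pictures are not rectified: a ray, as slopes to the right and down, at radius r is drawn at 1 + k1 r^2 times it, then the intrinsics apply), "rvec" (rotation vector, rad) and "tvec" (3), from world to camera coordinates, as OpenCV has them; the wrist camera has in their place "T_tool_cam" (4x4, takes a point from camera to tool coordinates, whose origin is the TCP and whose axes are the flange's). Camera axes: x right, y down, z forward; pixel columns grow to the right and rows downward; lengths in m; the calibration is good to about 2 mm. A picture is of the moment at which its call begins: read the wrist's pose just before it. get_calibration takes no time and is no camera call.
A pose or a line that the arm cannot do raises arm.Unreachable and nothing moves.
- hand_in(): hands the job in; it is judged then, once.
Trained networks look in the newest picture that a camera, given by its name, has taken for a name from the list of things; names that differ only in an ending like _2 or _b are one class to them, and where a whole thing is asked for, a point or a joint stands for the part that bears it (a point fixed in the world has none). Each returns a list of dicts, best first, with "confidence" (0 to 1); they miss things now and then, are a little off and sometimes report something else, mostly with a low value. They report only what shows in the picture. A call takes as long as a camera call. They do not tell look-alikes from the thing itself.
- nets.silhouettes(camera, label): "pixels" (384x512 bool, what is visible of it) and "at" ([column, row] in pixels, amid what is visible of it).
The state is a dict: "clock": time; "qpos": joint angles; "joint_velocities": joint speeds; "tau": joint torques, N m; "tool_pos": TCP position; "ee_rot": TCP orientation; "ft_force": force on the tool from outside, world axes, zero at the start; "wrist_torque": the same for the moment, N m; "gripper_width": finger opening in m; "grip_force": force on a finger pad.
Only numpy, scipy, OpenCV 4.12 (cv2) and the standard library are available. Lean on these libraries where they do the work, as an engineer would, in place of code of your own. Each camera call takes 0.05 s, during which the arm holds its last target. There are 200 camera calls.

TASK

Pull the cabinet's drawer fully open. Then lift the flat cell out of the charging cradle, lay it on the small dark mat and let go so that you can change your grip, and lay it flat in the drawer compartment where another cell already lies, beside that cell and lengthwise as it lies. Do not drop it; at last push the drawer fully shut, and leave the things standing about on the bench where they are.

Things in the scene. Friction and masses are not known exactly. Their poses are not given: they have to be found in the camera images.
- cabinet: low grey sheet-metal cabinet with a single drawer, fixed to the bench, 190 deep (x) x 172 wide (y) x 72 mm high; origin at the centre of its underside, on the bench top; its front faces its own -x (towards the robot, turned by its yaw); nothing stands on it
- drawer (a joint): slide of the drawer, 0 m shut, 0.15 m fully open (end stops at both); it slides along the cabinet's -x, with about 2 N of friction, and stays where it is left. It has no latch
- drawer_handle (a point): middle of the drawer's handle, a straight horizontal steel bar 10 mm thick and 90 mm long along the cabinet's y; the bar's axis is 42 mm in front of the drawer's face (37 mm free behind it), 50 mm above the bench, 22 mm below the cabinet's top; free underneath down to the bench. Moves with the drawer; axes as the cabinet's
- front_compartment (a point): centre of the floor of the drawer's front compartment (floor 20 mm above the bench). Inside it is 66 mm long along the drawer's x and 140 mm wide along its y; axes as the cabinet's, x pointing into the cabinet. Walls above the floor: drawer front 50 mm, sides 30 mm, divider to the rear compartment 26 mm. Moves with the drawer; 43 mm behind the face of the drawer front
- rear_compartment (a point): the same for the rear compartment, of the same inside size, 70 mm farther in; its rear wall stands 30 mm above the floor. With the drawer fully open it lies wholly outside the cabinet, its centre 47 mm in front of the cabinet's front edge
- stored_cell: pale silver flat pouch cell with a narrow amber strip at one end, 52 (x) x 34 (y) x 9 mm, that lies flat in the front or the rear compartment (it varies), lengthwise along the drawer's x, its centre about 42 mm to the +y side of the compartment's centre, so that the -y part of the compartment is free; loose. Origin at the centre of its underside
- cup_nuts: small round black cup, 54 mm wide, 26 high, that stands in the other compartment, loose. Origin at the centre of its underside
- cradle: black charging cradle fixed to the bench: base plate 130 (x) x 80 (y) x 6 mm, and in its middle a pedestal 38 x 38 mm whose top is 22 mm above the bench, between two side walls 44 mm long along x that rise to 34 mm above the bench (38 mm apart inside, 5 mm thick; a small grey housing 13 mm wide adjoins the +y wall, 26 mm high). Both ends (x) are open down to the base plate. Origin at the centre of its underside
- cell: the cell to put away: pale silver flat pouch cell with a narrow amber strip at one end, 52 (x) x 34 (y) x 9 mm, about 40 g, origin at the centre of its underside, x along its length. At the start it lies flat and loose on the cradle's pedestal (underside 22 mm above the bench), along the cradle's x; its long sides are covered by the cradle's walls, which stand 3 mm above its top, its ends stick out 7 mm over the pedestal and are free to grip
- mat: small dark rubber mat fixed to the bench, 110 (x) x 120 (y) x 3 mm thick, bare; origin at the centre of its underside, on the bench
- tweezers: bystander: steel tweezers lying on the bench, 118 mm long, 10 high, loose
- tape_roll: bystander: roll of amber tape lying flat, 62 mm wide, 19 high, loose
- wash_bottle: bystander: white pump bottle with a blue head, 66 mm wide, 137 high, loose
- multimeter: bystander: orange hand meter lying flat, 150 x 76 x 40 mm, loose
There are look-alikes about, which are no part of the job. Of the things shaped like the cell, the silver one is meant.

How it is judged:
On the way, in this order (a step that is already met when the one before it is completed fails the run):
1. the drawer is pulled fully open (at least 0.13 of 0.15 m) (value of joint drawer above 0.13 m), for 0.2 s.
2. the cell lies flat on the mat, let go and at rest (x of cell in the frame of mat between -0.055 and 0.055 m and y of cell in the frame of mat between -0.06 and 0.06 m and z of cell in the frame of mat between 0 and 0.008 m and angle between cell's own z axis and vertical below 0.12 rad and contact force between the fingers and cell below 0.1 N and linear speed of cell below 0.03 m/s), for 0.2 s.
3. the cell lies flat and lengthwise, let go, in the compartment of the open drawer that holds the other cell (((x of cell in the frame of front_compartment between -0.015 and 0.015 m and y of cell in the frame of front_compartment between -0.06 and 0.06 m and z of cell in the frame of front_compartment between -0.004 and 0.006 m and x of stored_cell in the frame of front_compartment between -0.015 and 0.015 m and z of stored_cell in the frame of front_compartment between -0.004 and 0.006 m) or (x of cell in the frame of rear_compartment between -0.015 and 0.015 m and y of cell in the frame of rear_compartment between -0.06 and 0.06 m and z of cell in the frame of rear_compartment between -0.004 and 0.006 m and x of stored_cell in the frame of rear_compartment between -0.015 and 0.015 m and z of stored_cell in the frame of rear_compartment between -0.004 and 0.006 m)) and angle between the x axis of cell and the x axis of front_compartment, either way round below 0.26 rad and angle between cell's own z axis and vertical below 0.12 rad and contact force between the fingers and cell below 0.1 N and linear speed of cell below 0.03 m/s and value of joint drawer above 0.1 m), for 0.2 s.
At the end, for the whole second after the job is handed in: the drawer is shut to within 8 mm and at rest; in it the cell lies flat on the floor of the compartment that also holds the other cell, its length along the drawer's slide to within 15 degrees, let go and at rest (((x of cell in the frame of front_compartment between -0.015 and 0.015 m and y of cell in the frame of front_compartment between -0.06 and 0.06 m and z of cell in the frame of front_compartment between -0.004 and 0.006 m and x of stored_cell in the frame of front_compartment between -0.015 and 0.015 m and z of stored_cell in the frame of front_compartment between -0.004 and 0.006 m) or (x of cell in the frame of rear_compartment between -0.015 and 0.015 m and y of cell in the frame of rear_compartment between -0.06 and 0.06 m and z of cell in the frame of rear_compartment between -0.004 and 0.006 m and x of stored_cell in the frame of rear_compartment between -0.015 and 0.015 m and z of stored_cell in the frame of rear_compartment between -0.004 and 0.006 m)) and angle between the x axis of cell and the x axis of front_compartment, either way round below 0.26 rad and angle between cell's own z axis and vertical below 0.12 rad and contact force between the fingers and cell below 0.1 N and linear speed of cell below 0.03 m/s and value of joint drawer below 0.008 m and velocity of joint drawer below 0.01 m/s); the robot touches nothing.
It fails at once if the tweezers is moved by more than 3 cm (distance of tweezers from where it was at the start of the episode above 0.03 m).
It fails at once if the tape roll is moved by more than 3 cm (distance of tape_roll from where it was at the start of the episode above 0.03 m).
It fails at once if the wash bottle is moved by more than 3 cm (distance of wash_bottle from where it was at the start of the episode above 0.03 m).
It fails at once if the multimeter is moved by more than 3 cm (distance of multimeter from where it was at the start of the episode above 0.03 m).
It fails at once if the cell is dropped or thrown (faster than 0.55 m/s out of the fingers) (linear speed of cell above 0.55 m/s and contact force between the fingers and cell below 0.05 N).
It also fails if it takes over 72 s, if anything falls off the work surface, if the arm or the gripper's body presses on something with over 40 N, if the wrist force passes 120 N, or if a joint passes its speed limit or range.

## Working session

There is one attempt and no reset: what is moved stays moved. The work goes in short steps, each a Python script; the robot and the scene stay as the last script left them, time stands still between calls to the robot, and variables do not carry over. Pictures are saved under pics/ and viewed, at most 10 in all, crops included, and the job is handed in when it is done.

```bash
mkdir -p pics; cat > h.py <<'E'
import numpy as np, cv2
from scipy.spatial.transform import Rotation as R
from rig import arm, gripper_open, grasp, solve_ik, readout, viewer, hand_in, nets
def shot(name):
    s=readout.sense(); im,d=viewer.camera(name); c=viewer.get_calibration(name)
    if 'rvec' in c:
        Rm=R.from_rotvec(np.ravel(c['rvec'])).as_matrix(); t=np.ravel(c['tvec']); Rw=Rm.T; tw=-Rm.T@t
    else:
        T=np.array(c['T_tool_cam']); Rt=R.from_rotvec(s['ee_rot']).as_matrix()
        Rw=Rt@T[:3,:3]; tw=Rt@T[:3,3]+np.array(s['tool_pos'])
    K=np.array([[c['fx'],0,c['cx']],[0,c['fy'],c['cy']],[0,0,1.]])
    v,u=np.mgrid[:384,:512]
    n=cv2.undistortPoints(np.stack([u,v],-1).reshape(-1,1,2).astype(float),K,np.array([c['k1'],0,0,0,0.])).reshape(384,512,2)
    ray=np.dstack([n,np.ones((384,512))])
    P=(ray*d[...,None])@Rw.T+tw; P[d==0]=np.nan
    return im,P,ray@Rw.T,tw
def onplane(ray,tw,uv,z):
    r=ray[int(uv[1]),int(uv[0])]; return tw+r*(z-tw[2])/r[2]
E
python3 - <<'E'
from h import *
for n in ['scene','top']:
    im,P,ray,tw=shot(n); cv2.imwrite(f'pics/{n}.png',cv2.resize(im,None,fx=1.5,fy=1.5)); print(n,tw)
    np.savez(f'{n}.npz',im=im,P=P,ray=ray,tw=tw)
    for l in ['cabinet','drawer_handle','cradle','cell','mat','tweezers','tape_roll','wash_bottle','multimeter']:
        for s in nets.silhouettes(n,l):
            p=P[s['pixels']]; print(l,round(s['confidence'],2),np.round(s['at']),s['pixels'].sum(),np.nanmedian(p,0).round(3))
print(readout.sense())
E
```

```text
scene [-0.2887136  -0.62687399  0.55457274]
cabinet 0.82 [315. 197.] 2909 [ 0.634 -0.286  0.069]
drawer_handle 0.91 [304. 208.] 1006 [ 0.594 -0.269  0.052]
cradle 0.55 [239. 197.] 446 [ 0.6   -0.05   0.008]
cell 0.79 [296. 268.] 226 [ 0.363 -0.349  0.009]
cell 0.59 [333. 256.] 192 [ 0.44  -0.413  0.009]
cell 0.48 [239. 191.] 91 [ 0.616 -0.032  0.032]
cell 0.46 [222. 182.] 66 [0.669 0.079 0.01 ]
cell 0.29 [301. 209.] 1019 [ 0.594 -0.267  0.051]
mat 0.61 [209. 224.] 800 [ 0.428 -0.035  0.004]
tape_roll 0.51 [156. 224.] 292 [0.352 0.083 0.016]
tape_roll 0.43 [238. 192.] 97 [ 0.614 -0.032  0.032]
wash_bottle 0.74 [398. 245.] 1224 [ 0.481 -0.561  0.063]
top [ 0.37182414 -0.14602473  1.63835161]
cabinet 0.62 [291. 142.] 3358 [ 0.687 -0.266  0.071]
cradle 0.64 [230. 167.] 750 [ 0.616 -0.035  0.006]
cell 0.65 [192. 152.] 162 [0.674 0.081 0.008]
cell 0.51 [318. 240.] 139 [ 0.374 -0.348  0.009]
cell 0.45 [340. 217.] 162 [ 0.451 -0.413  0.008]
cell 0.43 [225. 163.] 169 [ 0.62  -0.034  0.03 ]
tweezers 0.56 [194. 240.] 191 [0.357 0.083 0.018]
tape_roll 0.55 [294. 171.] 374 [ 0.597 -0.265  0.057]

[... 172 characters left out ...]
k': 1.0, 'qpos': array([ 1.18544037,  0.43451872,  0.0249568 ,  1.57321488, -0.0116077 ,
        1.13403473, -0.07509355]), 'joint_velocities': array([-0.00054616,  0.00061735, -0.00036733, -0.00149827,  0.00093488,
       -0.00138846, -0.00035649]), 'tau': array([ 9.44738276e-04, -6.70298982e+01,  1.02449030e+00, -3.16565931e+01,
        1.56457303e-02,  2.28964062e-03,  6.18775090e-06]), 'tool_pos': array([ 0.17437337, -0.60017181,  0.23130493]), 'ee_rot': array([-3.11022505e+00, -4.42602898e-01, -8.84038911e-06]), 'ft_force': array([0.83717607, 0.65233068, 0.32972315]), 'wrist_torque': array([-0.00736051,  0.01596153, -0.02898371]), 'grip_force': 0.0, 'gripper_width': 0.08535872294135408}
```

```bash
python3 - <<'E'
import numpy as np,cv2
z=np.load('top.npz'); im=z['im']; c=im[100:290,100:420]
cv2.imwrite('pics/topcrop.png',cv2.resize(c,None,fx=2.5,fy=2.5,interpolation=cv2.INTER_CUBIC))
E
```

```text
(no output)
```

View pics/topcrop.png

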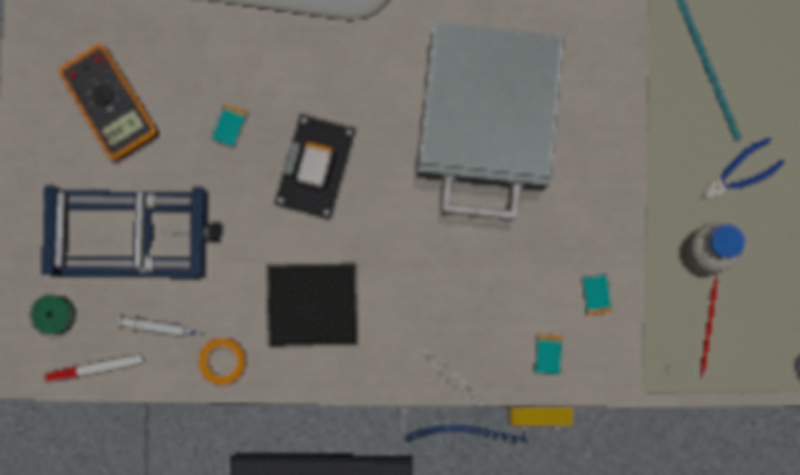

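View pics/scene.png

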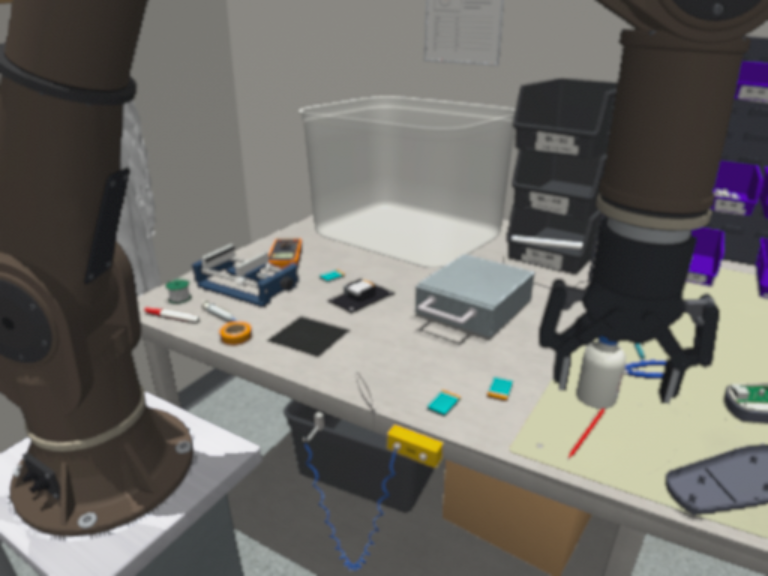

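The cell meant is the silver one in the black cradle, at crop (315,165), i.e. top pixel (225,163). The teal look-alikes, at crop (230,125), (597,293) and (548,355), don't fit the "silver" description. The mat is at crop (312,305), the cabinet at (490,105) and the handle at (480,205). The tweezers lie near crop (450,375).

```bash
cat >> h.py <<'E'
def rect(P,m):
    p=P[m&np.isfinite(P[...,0])][:,:2]; c,s,a=cv2.minAreaRect((p*1000).astype(np.float32)); return np.round(c,1),np.round(s,1),round(a,1)
def box(P,x0,x1,y0,y1,z0,z1):
    return (P[...,0]>x0)&(P[...,0]<x1)&(P[...,1]>y0)&(P[...,1]<y1)&(P[...,2]>z0)&(P[...,2]<z1)
def down(yaw): return (R.from_euler('z',yaw)*R.from_euler('x',np.pi)).as_rotvec()
E
python3 - <<'E'
from h import *
z=np.load('top.npz'); P=z['P']
print('cab',rect(P,box(P,.5,.85,-.42,-.12,.06,.085)))
print('noise bench',np.nanstd(P[...,2][box(P,.3,.4,-.25,-.15,-.05,.05)]))
print('mat-ish dark',)
g=z['im'].max(-1)<70
print('cradle',rect(P,g&box(P,.5,.75,-.15,.06,-.02,.05)),'mat',rect(P,g&box(P,.35,.52,-.12,.06,-.02,.03)))
for p,yw in [([.53,-.25,.33],0),([.53,-.1,.40],0)]:
    print(solve_ik(p,down(yw)))
print(viewer.get_calibration('wrist'))
arm.goto([.53,-.2,.40],down(-.07))
im,P,ray,tw=shot('wrist'); cv2.imwrite('pics/w1.png',cv2.resize(im,None,fx=1.5,fy=1.5)); np.savez('w1.npz',im=im,P=P,ray=ray,tw=tw)
print(readout.sense()['clock'])
E
```

```text
cab (array([ 694.8, -230.6]), array([245. , 281.9]), 83.8)
noise bench 0.003834673108048377
mat-ish dark
cradle (array([620.1, -34.5]), array([ 76.3, 126.6]), 75.0) mat (array([433.1, -32.4]), array([107.1, 118.3]), 1.9)
[ 0.44959652  0.31631613 -0.13719981  1.50674237  0.04391542  1.32154548
 -1.2625113 ]
[ 0.3782848   0.23108168 -0.37295486  1.46716274  0.08407369  1.45912129
 -1.56580659]
{'fx': 312.89099998414844, 'fy': 312.89099998414844, 'cx': 255.27398675720178, 'cy': 190.79129890067085, 'k1': -0.034676326164210146, 'T_tool_cam': array([[-6.75551716e-04, -9.54169321e-01, -2.99266521e-01,
         7.60047192e-02],
       [ 9.99999217e-01, -3.29378690e-04, -1.20717862e-03,
        -1.14103965e-03],
       [ 1.05328079e-03, -2.99267102e-01,  9.54168796e-01,
        -1.43443826e-01],
       [ 0.00000000e+00,  0.00000000e+00,  0.00000000e+00,
         1.00000000e+00]])}
3.075
```

View pics/w1.png

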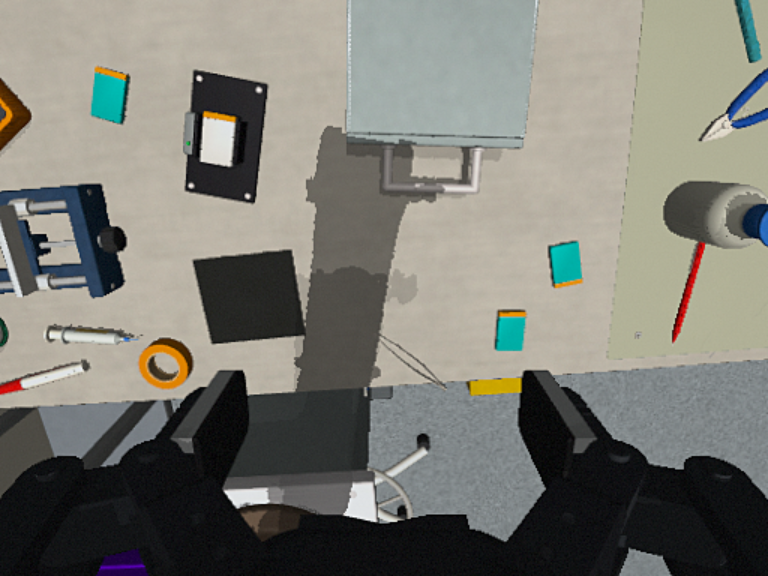

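```bash
python3 - <<'E'
from h import *
z=np.load('w1.npz'); P,im,ray,tw=z['P'],z['im'].astype(int),z['ray'],z['tw']
def q(u,v,zz): return np.round(onplane(ray,tw,(round(u/1.5),round(v/1.5)),zz)*1000,1)
m=box(P,.35,.5,-.25,-.15,-.05,.05); print('bench z',np.nanmedian(P[...,2][m]),np.nanstd(P[...,2][m]))
m=box(P,.5,.9,-.4,-.12,.062,.085); pts=P[m]; print('top z',np.median(pts[:,2]))
# side & front edges by line fits
ys=pts[:,1]; 
f=[]
for y in np.arange(-.335,-.19,.004):
    s=pts[abs(ys-y)<.002]; 
    if len(s)>3: f.append((y,np.percentile(s[:,0],1)))
f=np.array(f); a=np.polyfit(f[:,0],f[:,1],1); print('front edge slope',a, np.std(np.polyval(a,f[:,0])-f[:,1]),'y range',[round(float(v),4) for v in np.percentile(ys,[.1,99.9])])
g=[]
for x in np.arange(.62,.72,.004):
    s=pts[abs(pts[:,0]-x)<.002]
    if len(s)>3: g.append((x,s[:,1].min(),s[:,1].max()))
g=np.array(g); print('R',np.polyfit(g[:,0],g[:,1],1),'L',np.polyfit(g[:,0],g[:,2],1))
h=box(P,.5,.6,-.36,-.16,.035,.062); print('handle',rect(P,h),np.median(P[h],0))
print('hb',[q(u,v,.055) for u,v in [(385,188),(478,190)]])
print('cab top corners front',[q(u,v,.072) for u,v in [(347,132),(523,146)]])
br=im.min(-1)>150
c=br&box(P,.57,.67,-.09,.02,.02,.045); print('cell',rect(P,c),np.median(P[c],0),c.sum())
am=(im[...,2]>180)&(im[...,0]<90)&box(P,.57,.68,-.09,.02,.02,.045); print('amber',np.median(P[am],0),rect(P,am|c))
dk=im.max(-1)<60
k=dk&box(P,.53,.70,-.14,.06,-.02,.05); print('cradle',rect(P,k))
cr=np.array([q(u,v,.006) for u,v in [(197,71),(268,85),(253,203),(186,189)]]); print(cr,cr.mean(0))
k=dk&box(P,.36,.51,-.11,.05,-.02,.03); print('mat',rect(P,k))
for l in ['tweezers']:
    viewer.camera('wrist')
    for s in nets.silhouettes('wrist',l): p=P[s['pixels']]; print(l,s['confidence'],s['at'],np.nanmin(p,0),np.nanmax(p,0))
E
```

```text
bench z 0.0007556982299411485 0.0010290213029326319
top z 0.07267143651478916
front edge slope [0.0949197  0.62124787] 0.0003849463611253122 y range [-0.3503, -0.1716]
R [-0.09354081 -0.28505854] L [-0.09346025 -0.11357124]
handle (array([ 572.1, -252.1]), array([105.5,  45.5]), 85.0) [ 0.55947675 -0.24896569  0.05493439]
hb [array([ 557.4, -204.5,   55. ]), array([ 547.6, -299.6,   55. ])]
cab top corners front [array([ 614.1, -171. ,   72. ]), array([ 589.7, -340.5,   72. ])]
cell (array([617.5, -24.8]), array([46.1, 45.8]), 74.5) [ 0.61675288 -0.03071533  0.0319052 ] 642
amber [ 0.64082331 -0.03791584  0.03214529] (array([620.3, -25.6]), array([46.1, 51.7]), 74.5)
cradle (array([619.5, -31.5]), array([ 80.3, 128.5]), 75.4)
[[689.9 -13.3   6. ]
 [668.9 -87.7   6. ]
 [546.9 -53.2   6. ]
 [567.9  21.4   6. ]] [618.4 -33.2   6. ]
mat (array([432.2, -29.9]), array([110.2, 119.6]), 1.8)
tweezers 0.75 [287.2, 255.3] [ 0.30295444 -0.25398554  0.00324738] [ 0.30901575 -0.24684455  0.01024732]
tweezers 0.39 [285.6, 97.9] [ 5.46083716e-01 -3.38196101e-01 -2.36517342e-04] [ 0.61251932 -0.17015391  0.07377732]
tweezers 0.3 [289.8, 51.4] [ 0.54474021 -0.3642562  -0.00215262] [ 0.72677509 -0.16420611  0.07582958]
```

```bash
cat >> h.py <<'E'
PSI=-.0937; U=np.array([np.cos(PSI),np.sin(PSI),0]); V=np.array([-U[1],U[0],0]); H=np.array([.5547,-.2512,0])
Z=lambda z: np.array([0,0,z])
def st():
    s=readout.sense(); print(round(s['clock'],2),np.round(s['tool_pos'],4),'F',np.round(s['ft_force'],1),'w',round(s['gripper_width'],4),'g',round(s['grip_force'],1)); return s
E
python3 - <<'E'
from h import *
o=down(PSI); p=H+.0235*U
grasp(20); arm.goto(p+Z(.14),o); st()
arm.servo_line(p+Z(.032),v=.1); st()
arm.servo_line(p-.10*U+Z(.032),v=.12); st()
arm.servo_line(p-.152*U+Z(.032),v=.08); st()
E
```

```text
4.99 [ 0.5791 -0.2534  0.1415] F [-0.3  0.   1. ] w 0.0 g 0.0
6.22 [ 0.5786 -0.2536  0.0327] F [-0.1 -0.2  0.3] w -0.0 g 0.0
7.21 [ 0.4789 -0.2443  0.0321] F [ 0.4 -0.3 -0.9] w 0.0 g 0.0
8.01 [ 0.4267 -0.2394  0.032 ] F [-0.4 -0.2  0.6] w 0.0004 g 0.0
```

```bash
python3 - <<'E'
from h import *
p=H+.0235*U
for d in (.155,.158):
    arm.servo_line(p-d*U+Z(.032),v=.05); s=st()
    if abs(s['ft_force'][0])>8: break
q=np.array(s['tool_pos']); q[2]=.03
arm.servo_line(q+.010*U,v=.08); arm.servo_line(q+.010*U+Z(.13),v=.15)
gripper_open()
arm.goto(H-.10*U+Z(.34),down(PSI)); st()
im,P,ray,tw=shot('wrist'); cv2.imwrite('pics/w2.png',cv2.resize(im,None,fx=1.5,fy=1.5)); np.savez('w2.npz',im=im,P=P,ray=ray,tw=tw)
E
```

```text
8.26 [ 0.4239 -0.239   0.032 ] F [ 1.4  0.8 -0. ] w 0.0004 g 0.2
8.51 [ 0.4215 -0.2387  0.0321] F [ 3.3 -0.4 -2.4] w 0.0 g 2.1
11.35 [ 0.4549 -0.2418  0.3397] F [ 0.1  0.9 -0.2] w 0.0856 g 0.0
```

View pics/w2.png

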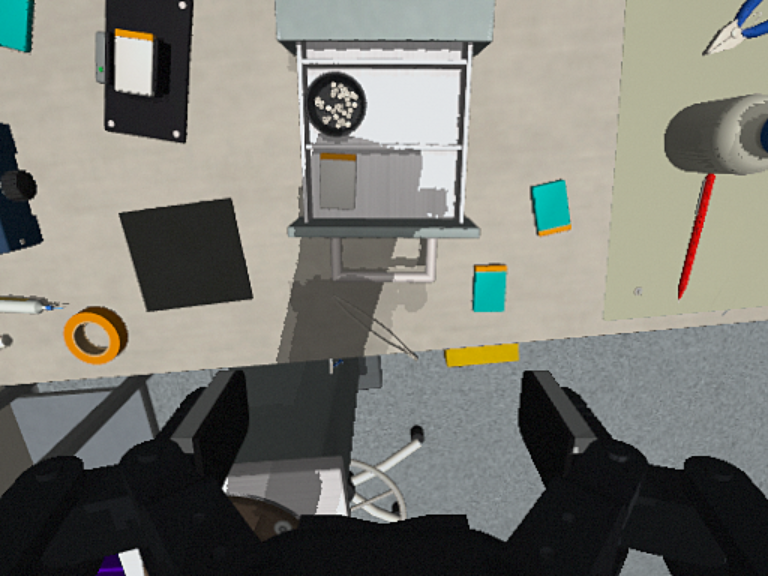

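The drawer is open. The stored cell lies in the front compartment, around (337,181), and the cup is in the rear one at (335,105).

```bash
python3 - <<'E'
from h import *
z=np.load('w2.npz'); P,im,ray,tw=z['P'],z['im'].astype(int),z['ray'],z['tw']
F=H-.065*U
L=np.dstack([(P-F)@U,(P-F)@V,P[...,2]])*1000
def q(u,v,zz):
    p=onplane(ray,tw,(round(u/1.5),round(v/1.5)),zz)-F; return np.round([p@U*1000,p@V*1000],1)
h=(abs(L[...,1])<35)&(L[...,0]<-60)&(L[...,0]>-120)&(L[...,2]>46)&(L[...,2]<62); print('handle x',np.percentile(L[h][:,0],[2,50,98]),'exp -85')
f=(abs(L[...,1])<60)&(L[...,0]<-20)&(L[...,0]>-60)&(L[...,2]>62)&(L[...,2]<78); print('front top x',np.percentile(L[f][:,0],[2,50,98]),'exp -43..-33')
print('divider',[q(u,v,.046) for u,v in [(308,147),(460,147)]],'exp +35')
print('sides',[q(u,v,.05) for u,v in [(307,150),(464,150)]],'exp +-70+')
print('stored',[q(u,v,.029) for u,v in [(320,153),(357,153),(355,209),(320,209)]])
a=(im[...,2]>im[...,0]+60)&(abs(L[...,0])<40)&(abs(L[...,1])<70)&(L[...,2]>15)&(L[...,2]<45); print('amber',np.median(L[a],0),np.percentile(L[a][:,1],[2,98]),a.sum())
s=(abs(L[...,0])<34)&(L[...,1]>0)&(L[...,1]<68)&(L[...,2]>25.5)&(L[...,2]<33); print('stored med',np.median(L[s],0),np.percentile(L[s],[5,95],axis=0))
# cell in cradle
br=(im.min(-1)>150)&box(P,.57,.67,-.09,.02,.02,.05)
print('cell',rect(P,br)); 
def w(u,v,zz): return np.round(onplane(ray,tw,(round(u/1.5),round(v/1.5)),zz)*1000,1)
c=np.array([w(u,v,.031) for u,v in [(117,29),(156,32),(152,95),(113,92)]]); print(c,c.mean(0))
k=(im.max(-1)<60)&box(P,.36,.51,-.11,.05,-.02,.03); print('mat',rect(P,k))
E
```

```text
handle x [-88.86913509 -83.83656413 -80.22447834] exp -85
front top x [-42.11843415 -37.54861711 -33.10596239] exp -43..-33
divider [array([33.8, 68.9]), array([ 33.7, -68.3])] exp +35
sides [array([31.3, 68.4]), array([ 31.2, -70.4])] exp +-70+
stored [array([28.1, 60.5]), array([28. , 25.5]), array([-23.7,  27.8]), array([-23.7,  62.6])]
amber [25.38251849 44.31525192 29.91232133] [28.27218471 59.10031304] 88
stored med [ 2.03212114 44.76564404 29.6426594 ] [[-22.15868967  29.01556616  27.91422146]
 [ 25.38095649  60.45405139  31.06401658]]
cell (array([617.1, -25.4]), array([46.6, 45.5]), 76.6)
[[647.1 -24.   31. ]
 [640.7 -58.1  31. ]
 [590.  -42.4  31. ]
 [596.5  -7.2  31. ]] [618.575 -32.925  31.   ]
mat (array([432.7, -30.1]), array([109.3, 120.4]), 1.7)
```

```bash
python3 - <<'E'
from h import *
C=np.array([.6188,-.0330,0]); y=np.pi/2-.267
for a in (y,y-np.pi): print(a,np.round(solve_ik(C+Z(.1),down(a)),2))
a=y; 
arm.goto(C+Z(.11),down(a)); st()
arm.servo_line(C+Z(.0205),v=.08); st()
grasp(30); st()
arm.servo_line(C+Z(.09),v=.06); st()
im,d=viewer.camera('wrist'); cv2.imwrite('pics/w3.png',im)
E
```

```text
1.3037963267948967 [ 0.26  0.6  -0.44  1.7   0.31  0.91 -0.57]
-1.8377963267948965 [-0.7   0.84  1.15  1.79 -0.86  1.11 -2.66]
12.72 [ 0.619  -0.0345  0.1105] F [ 0.6 -0.2 -0.1] w 0.0856 g 0.0
13.98 [ 0.6193 -0.033   0.0211] F [ 0.4 -0.3  0.7] w 0.0853 g 0.0
14.4 [ 0.6191 -0.033   0.021 ] F [-1.9 -0.2  6.3] w 0.0511 g 31.3
15.71 [ 0.6185 -0.033   0.0895] F [-0.1 -0.2 -0.7] w 0.0511 g 31.3
```

View pics/w3.png

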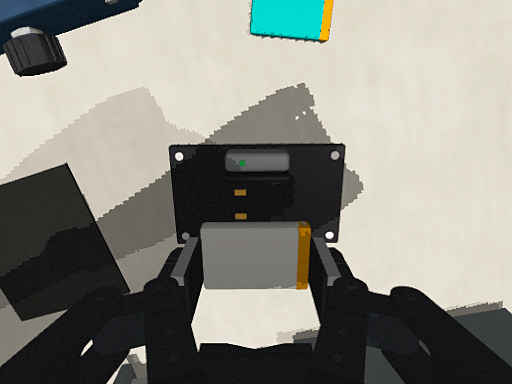

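The cell is gripped by its ends, level, at (255,255). Next I lay it on the mat.

```bash
python3 - <<'E'
from h import *
M=np.array([.4327,-.0300,0]); a=np.pi/2+PSI
arm.goto(M+Z(.08),down(a)); st()
arm.servo_line(M+Z(.007),v=.07); s=st()
for z in (.005,.0035,.002,.001):
    arm.servo_line(M+Z(z),v=.03); s=st()
    if s['ft_force'][2]>3: break
gripper_open(); st(); arm.pause(.25)
arm.servo_line(M+Z(.09),v=.15)
arm.goto(M-.07*U+Z(.2),down(PSI)); st()
im,P,ray,tw=shot('wrist'); cv2.imwrite('pics/w4.png',im); np.savez('w4.npz',im=im,P=P,ray=ray,tw=tw)
b=(im.min(-1)>120)&box(P,.38,.49,-.09,.03,.005,.03)
am=(im[...,2]>150)&(im[...,0]<90)&box(P,.38,.49,-.09,.03,.005,.03)
print(rect(P,b),rect(P,b|am),np.median(P[b|am],0))
E
```

```text
16.53 [ 0.4335 -0.03    0.0803] F [ 0.9  1.  -0.3] w 0.0508 g 31.3
17.73 [ 0.433  -0.03    0.0073] F [ 0.3 -0.5 -0.9] w 0.0511 g 31.3
17.98 [ 0.4328 -0.0301  0.0051] F [-0.1  0.2 -0.6] w 0.0513 g 31.3
18.23 [ 0.4326 -0.03    0.0034] F [-0.   0.3 -0.3] w 0.051 g 31.3
18.48 [ 0.4328 -0.03    0.002 ] F [ 0.7 -0.2 -0.8] w 0.051 g 31.3
18.73 [ 0.4328 -0.03    0.0016] F [-3.5  0.1 13.4] w 0.0513 g 33.3
19.17 [ 0.4327 -0.03    0.0009] F [-0.6  0.2 -0.3] w 0.0858 g 0.0
21.35 [ 0.3628 -0.0235  0.1994] F [-0.3  0.1  0. ] w 0.0854 g 0.0
(array([427.1, -50.4]), array([77.3, 44.6]), 84.6) (array([429.9, -50.7]), array([77.3, 50.3]), 84.6) [ 0.43273821 -0.02857859  0.01283013]
```

View pics/w4.png

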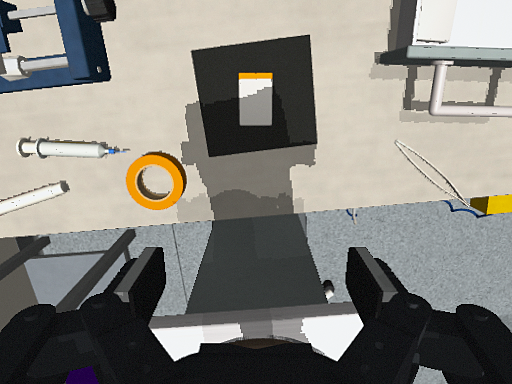

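The cell lies flat on the mat, aligned with the tool, at pixels x 239–272, y 73–126. I regrip it by its long sides.

```bash
python3 - <<'E'
from h import *
M=np.array([.4328,-.0293,0]); o=down(PSI)
arm.goto(M+Z(.09),o); arm.servo_line(M+Z(.0068),v=.08); st()
grasp(30); st(); arm.servo_line(M+Z(.12),v=.1); s=st()
F=H-.065*U; D=F-.010*V
arm.goto(D+Z(.13),o); st()
arm.servo_line(D+Z(.06),v=.08); st()
im,P,ray,tw=shot('wrist'); cv2.imwrite('pics/w5.png',im); 
E
```

```text
23.18 [ 0.4331 -0.0293  0.0072] F [ 0.3 -0.5  0.6] w 0.0855 g 0.0
23.7 [ 0.4329 -0.0293  0.0071] F [-1.4 -0.2  7.2] w 0.0329 g 29.2
24.98 [ 0.4324 -0.0293  0.1195] F [-0.4 -0.  -0.6] w 0.0325 g 29.8
25.91 [ 0.489  -0.2533  0.1295] F [0.1 1.1 0.2] w 0.033 g 29.8
26.93 [ 0.4894 -0.2552  0.0604] F [ 0.4 -0.8 -0.4] w 0.0326 g 29.8
```

View pics/w5.png

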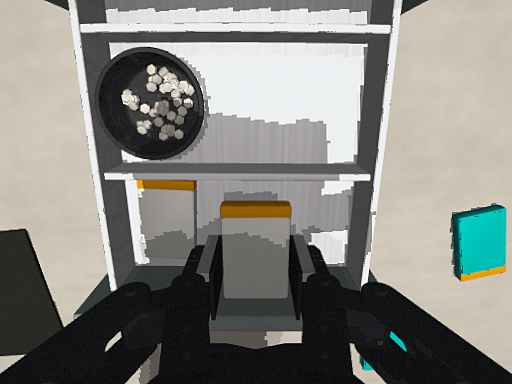

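The cell is held level over the free part of the front compartment, at (255,250), with the stored cell at (167,220). I lower it and release.

```bash
python3 - <<'E'
from h import *
o=down(PSI); F=H-.065*U; D=F-.010*V
arm.servo_line(D+Z(.030),v=.06); s=st()
if abs(s['ft_force']).max()<5:
    arm.servo_line(D+Z(.0255),v=.03); s=st()
if abs(s['ft_force']).max()<8:
    gripper_open(); st(); arm.pause(.3)
    arm.servo_line(D+Z(.12),v=.1); st()
    arm.goto(H-.12*U+Z(.25),o); st()
im,P,ray,tw=shot('wrist'); cv2.imwrite('pics/w6.png',im); np.savez('w6.npz',im=im,P=P,ray=ray,tw=tw)
E
```

```text
27.63 [ 0.489  -0.255   0.0298] F [-0.2 -0.2 -1.5] w 0.033 g 29.8
27.93 [ 0.489  -0.2551  0.0255] F [ 0.2 -0.3  0.1] w 0.0326 g 29.8
28.5 [ 0.4891 -0.2551  0.0255] F [-0.   0.7 -1.1] w 0.0856 g 0.0
29.89 [ 0.4886 -0.2549  0.1194] F [ 0.6 -0.2  0.4] w 0.0858 g 0.0
30.52 [ 0.4351 -0.2401  0.25  ] F [ 0.3 -0.8 -0.5] w 0.0853 g 0.0
```

View pics/w6.png

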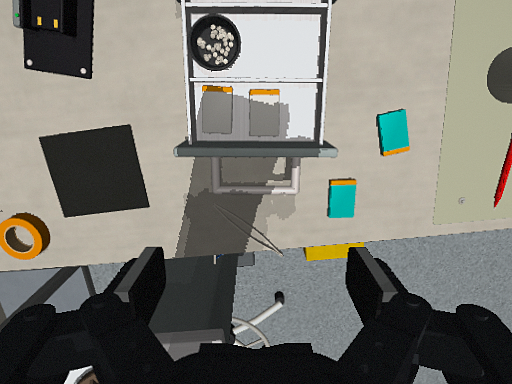

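Both cells lie side by side, at (218,110) and (264,113). I push the drawer shut.

```bash
python3 - <<'E'
from h import *
z=np.load('w6.npz'); P=z['P']; F=H-.065*U
L=np.dstack([(P-F)@U,(P-F)@V,P[...,2]])*1000
for n,y in (('cell',-10),('stored',44)):
    s=(abs(L[...,0])<15)&(abs(L[...,1]-y)<8); a=L[s]; print(n,np.median(a,0),np.linalg.lstsq(np.c_[a[:,:2],np.ones(len(a))],a[:,2],rcond=None)[0].round(3))
o=down(PSI); grasp(20)
A=H-.182*U
arm.goto(A+Z(.13),o); arm.servo_line(A+Z(.038),v=.1); st()
arm.servo_line(H-.03*U+Z(.038),v=.08); st()
for d in (.020,.016,.014,.012,.010):
    arm.servo_line(H-d*U+Z(.038),v=.03); s=st()
    if s['ft_force'][0]<-6: break
q=np.array(s['tool_pos']); arm.servo_line(q-.02*U,v=.08); arm.servo_line(q-.02*U+Z(.12),v=.15)
arm.goto(H-.10*U+Z(.33),o); st()
im,P,ray,tw=shot('wrist'); cv2.imwrite('pics/w7.png',im)
L=np.dstack([(P-H)@U,(P-H)@V,P[...,2]])*1000
h=(abs(L[...,1])<35)&(abs(L[...,0])<35)&(L[...,2]>46)&(L[...,2]<62); print('handle x',np.percentile(L[h][:,0],[2,50,98]))
E
```

```text
cell [-0.24091085 -9.94691348 29.83686242] [ 1.2000e-02 -1.7000e-02  2.9651e+01]
stored [-0.11169687 43.97544753 29.95023238] [1.2000e-02 7.0000e-03 2.9609e+01]
33.0 [ 0.374  -0.2344  0.0385] F [-0.1 -0.2 -0.4] w 0.0 g 0.0
35.05 [ 0.5248 -0.2482  0.0381] F [-0.2 -0.9 -0.5] w 0.0002 g 0.5
35.53 [ 0.5356 -0.2493  0.0381] F [ 0.8 -1.6  0.2] w 0.0003 g 0.0
35.82 [ 0.5392 -0.2498  0.038 ] F [ 0.  -0.4 -0.7] w -0.0 g 0.1
36.07 [ 0.5393 -0.2498  0.0378] F [-5.4  0.4  3.6] w 0.0002 g 2.7
36.32 [ 0.5394 -0.2498  0.0374] F [-10.4   2.2   7.3] w -0.0 g 5.4
38.48 [ 0.4549 -0.2418  0.329 ] F [ 0.3  0.  -1.2] w 0.0002 g 0.0
handle x [-5.69576911 -1.04946087  3.98011219]
```

View pics/w7.png

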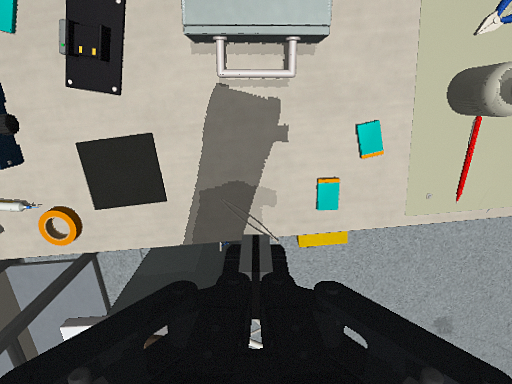

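The drawer is shut: the end stop was felt and the handle, at (257,75), is back where it started. The tweezers and tape roll look undisturbed.

```bash
python3 -c "
from rig import hand_in; print(hand_in())"
```

```text
the job is handed in; nothing more can be done
None
```

The job is handed in: the silver cell was set down and let go on the mat, regripped by its long sides, and laid flat beside the stored cell in the front compartment, and the drawer is shut; the hand-in returned no verdict.

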